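# Lock the ink tin away in the till

### The job

Lock the shop's ink tin away without knocking the stamp or the tape roll about: lay the flat round tin in the front compartment of the till's open drawer and let it go, then push the drawer fully home until it seats in its catch. Then turn the cam knob on the till's sloping top clockwise until the sprung plunger drops into the cam's notch, and let go.

Things in the scene. Friction and masses are not known exactly. Their poses are not given: they have to be found in the camera images.
- ink_tin: Flat round ink pad tin, white lid over a pale blue-green foot, 62 mm in diameter and 20 mm high, 70 g, loose, standing flat on the table (any yaw). Origin: centre of its underside. The other loose things near it are a dark-handled rubber stamp and a green roll of paper tape; the three may have changed places.
- till: Wooden countertop till, 220 mm wide (its y), 200 mm deep (its x, away from its front), fixed. Origin: centre of its underside, z up. A drawer at the bottom of its front; above it the top slopes up and away at 35 degrees from level, from 77 mm high at the front edge to a ledge 197 mm high at the back. A brass plate on the slope carries the cam knob and, uphill of it, the plunger.
- drawer (a joint): Opening of the till's drawer in m: 0 fully home, up to 0.125; opens towards the till's -x. Runs with about 1 N of friction. A ball catch resists with 5 to 7 N from 11 mm to 5 mm before home, then pulls the last 4 mm home and holds the drawer there; stopped short of that, the drawer creeps back to about 11 mm open.
- drawer_pull (a point): Outer end of the drawer's small brass pull knob (21 mm across, 25 mm long, in the middle of the drawer front), on its axis, 38 mm above the table; push here along the till's +x to shut the drawer. The drawer front is 214 mm wide, spans heights 10 to 68 mm, and lies 25 mm behind this point. Axes as the till's.
- drawer_well (a point): Centre of the floor of the drawer's front compartment, 20 mm above the table; moves with the drawer, axes as the till's. The compartment is 79 mm long (x) and 178 mm wide (y). Its walls rise above this floor 32 mm at the sides, 48 mm at the drawer front and 25 mm at the divider behind, which has a steel lug in its middle, 38 mm above the floor.
- cam (a joint): Turn of the cam knob in rad, growing clockwise seen facing the slope. At 0 the grip bar lies level across the till; the notch meets the plunger at 1.571, the bar then pointing up the slope; the stop is at 2.1. Takes 0.1 to 0.2 N m; it stays where left, the notch centres it. Its tongue, inside, drops in front of the divider's lug; turned while the drawer is out it keeps the drawer from shutting.
- knob_grip (a point): Middle of the knob's black grip bar, on the knob's axis. Bar: 14 mm thick (x of this point), 54 mm long (y), 30 mm high (z, the knob's axis: square to the slope, up and to the till's front, 35 degrees from vertical). It ends 15 mm above this point; the steel cam (60 mm disc, one V notch) begins 28 mm below it, the plate lies 38 mm below. These axes turn with the knob.
- plunger (a joint): Travel of the sprung steel plunger towards the cam in m: about 0 (within 0.001) while its round nose rides on the cam's rim, 0.005 when it has dropped into the notch. About 5 N of spring. Its guide block is 28 mm wide, stands 17 mm above the plate and lies 53 to 79 mm uphill of the knob's axis; the plunger's tail ends 91 mm uphill.
- stamp: Rubber stamp with a dark turned handle on a wooden block, 40 x 40 x 74 mm, loose, a bystander. Origin: centre of its underside.
- tape_roll: Green striped roll of paper tape lying flat, 54 mm in diameter, 15 mm high, loose, a bystander. Origin: centre of its underside.
Mind the look-alikes: they are no part of the job. What is shaped like the ink_tin but purple or yellow is not meant.

How it is judged (in metres and radians):
On the way, in this order (a step that is already met when the one before it is completed fails the run):
1. the tin is in the drawer's front compartment, let go (x of ink_tin in the frame of drawer_well between -0.02 and 0.02 m and y of ink_tin in the frame of drawer_well between -0.075 and 0.075 m and z of ink_tin in the frame of drawer_well below 0.012 m and contact force between the fingers and ink_tin below 0.1 N), for 0.2 s.
2. the drawer is home in its catch (value of joint drawer below 0.0025 m), for 0.2 s.
3. the plunger has dropped into the notch (value of joint plunger above 0.0035 m and value of joint cam between 1.45 and 1.69 rad), for 0.2 s.
At the end, for the whole second after the job is handed in: The tin lies flat on the floor of the drawer's front compartment, at rest (origin within 20 mm along and 75 mm across of its centre, under 12 mm above the floor); the drawer is home (under 2.5 mm open); the plunger is seated in the notch (over 3.5 mm down, cam at 1.571 within 0.12 rad) (all of step 3 and value of joint drawer below 0.0025 m and x of ink_tin in the frame of drawer_well between -0.02 and 0.02 m and y of ink_tin in the frame of drawer_well between -0.075 and 0.075 m and z of ink_tin in the frame of drawer_well below 0.012 m and linear speed of ink_tin below 0.02 m/s); the robot touches nothing.
It fails at once if the stamp is knocked over or shoved more than 30 mm (distance of stamp from where it was at the start of the episode above 0.03 m or angle between stamp's own z axis and vertical above 0.5 rad).
It fails at once if the tape roll is shoved more than 30 mm (distance of tape_roll from where it was at the start of the episode above 0.03 m).
It also fails if it takes over 67 s, if anything falls off the work surface, if the arm or the gripper's body presses on something with over 40 N, if the wrist force passes 120 N, or if a joint passes its speed limit or range.

### The arm

A 7-joint arm with a two-finger parallel gripper is mounted at the origin on a cart in front of the work surface, level with it; the furniture and walls round the work are solid. World frame = base frame: x ahead of the robot, y to its left, z up, the work surface at z = 0. Lengths are in mm, angles in rad, forces in N, time in s.
With the tool pointing down it reaches from about 400 to 875 mm from the base axis. Payload 4.4 kg.
Tool frame: the origin (TCP) lies at the very end of the fingers, on their centre line; the grasp point (between the pads) lies 19 mm behind it (ctrl.grasp_offset is the distance from the TCP to the grasp point, in mm); z points along the fingers, y is the line along which they close (so a half turn about z gives the same grasp; the last joint's range is limited). The gripper opens to 85 mm and grips with 20 to 120 N. Pads are 22 mm wide; open, the fingers measure 114 mm over their backs; the gripper's body (76 mm by 85 mm) begins 54 mm behind the grasp point. The pads swing forward as they close: fully open they stand 13 mm farther back than shut.
Start: joints at [1.056, 0.628, 0.038, 1.517, -0.027, 0.996, -0.02], TCP at [282.053, -585.631, 231.313] pointing down, gripper open.
Joint ranges: [-3.06, 3.06], [-0.37, 2.12], [-1.25, 1.32], [0.18, 2.47], [-1.1, 4.24], [0.23, 1.98], [-2.94, 2.94]. Speed limits (rad/s): [2.57, 2.57, 3.14, 3.14, 3.14, 3.14, 3.14].

### API

Orientations are given as [roll, pitch, yaw] about the fixed x, y, z axes, in that order (R = Rz(yaw) Ry(pitch) Rx(roll)).
In Python, from cell import status, cams, ctrl gives the robot as it stands.
- The arm moves only by the tool move_arm, never from a script. Its argument "plan" is a list of rows, each a list of 3 entries, a list of its own where there are three numbers: the shift along the world's x, y, z in mm, then the turn, a rotation vector about the world's x, y, z in degrees, then the opening, from 0 (shut) to 1 (fully open). In form: [[[x, y, z], [wx, wy, wz], gripper], ...]. A call has 1 to 10 rows; each row shifts and turns the commanded pose from where the row before left it; what a row does not reach is not made up. A row lasts 1/8 s, in which the tool goes at most 62.5 mm and 10.7 degrees, less where a joint would pass 70% of its speed; a pose out of reach is approached as far as the arm can. A call with a gripper value outside its range is refused whole. The fingers move at their own pace and stop on an object; the grip force is fixed at half the most. Time passes only in rows, so rows that do not move let the fingers close. It gives the time, the measured TCP pose, the force, the opening and the grip force at its end, in the units of the state.
- status.read_state(): the state, without advancing time (a new reading comes with each control period).
- cams.get_image(name): name is "scene" or "top"; returns the picture (384x512x3 uint8, blue, green, red); there is no depth.
- cams.camera_params(name): a dict with "K" (3x3 intrinsics, pixels), "k1" (the pictures are not rectified: a ray, as slopes to the right and down, at radius r is drawn at 1 + k1 r^2 times it, then the intrinsics apply), "pose" (4x4, takes a point from camera to world coordinates). Camera axes: x right, y down, z forward; pixel columns grow to the right and rows downward; lengths in mm; the calibration is good to about 2 mm. A picture is of the moment at which its call begins. camera_params takes no time and is no camera call.
- ctrl.finish_job(): hands the job in; it is judged then, once.
The state is a dict: "clock": time; "qpos": joint angles; "qd": joint speeds; "tau": joint torques, N m; "eef_pos": TCP position; "tool_rot": TCP orientation; "force": force on the tool from outside, world axes, zero at the start; "torque": the same for the moment, N m; "width": finger opening in mm; "gripper_force": force on a finger pad.
Only numpy, scipy, OpenCV 4.12 (cv2) and the standard library are available. Lean on these libraries where they do the work, as an engineer would, in place of code of your own. Each camera call takes 0.05 s, during which the arm holds its last target. There are 200 camera calls.

## Working session

There is one attempt and no reset: what is moved stays moved. The work goes in short steps, Python scripts to look and compute and a tool call to move; the robot and the scene stay as the last step left them, time stands still between calls to the robot, and variables do not carry over. Pictures are saved under pics/ and viewed, at most 10 in all, crops included, and the job is handed in when it is done.

Besides the shell and the picture viewer there is one more tool, called after "Emit:" as a command line: name --argument value ..., lists and objects as JSON in quotes. move_arm: Moves the arm, as the interface text tells. Its arguments: {"type":"object","properties":{"plan":{"type":"array","items":{"type":"array"}}},"required":["plan"]}

```bash
mkdir -p pics; ls; python3 - <<'E'
from cell import status,cams,ctrl
import cv2,numpy as np
a=[cams.get_image(n) for n in("scene","top")]
for n,i in zip(("scene","top"),a):
    cv2.imwrite(f"pics/{n}0.png",i); p=cams.camera_params(n);print(n,p["K"],p["k1"],np.round(p["pose"],3))
print(status.read_state(),ctrl.grasp_offset)
E
```

```text
pics
scene [[427.10460582   0.         263.24319877]
 [  0.         427.10460582 189.491414  ]
 [  0.           0.           1.        ]] -0.10295828010904658 [[ 7.80000e-01 -2.42000e-01  5.77000e-01 -1.43674e+02]
 [-6.25000e-01 -3.25000e-01  7.09000e-01 -8.82421e+02]
 [ 1.60000e-02 -9.14000e-01 -4.05000e-01  6.30402e+02]
 [ 0.00000e+00  0.00000e+00  0.00000e+00  1.00000e+00]]
top [[387.21440527   0.         256.59187135]
 [  0.         387.21440527 194.01738509]
 [  0.           0.           1.        ]] 0.045747136169453445 [[ 1.10000e-02 -9.92000e-01  1.23000e-01  4.28119e+02]
 [-1.00000e+00 -1.10000e-02  3.00000e-03 -1.08680e+01]
 [-2.00000e-03 -1.23000e-01 -9.92000e-01  1.21558e+03]
 [ 0.00000e+00  0.00000e+00  0.00000e+00  1.00000e+00]]
{'clock': 0.1, 'qpos': array([ 1.05623112,  0.62924715,  0.03843469,  1.51824747, -0.0270419 ,
        0.99630318, -0.02002841]), 'qd': array([ 1.14788155e-03, -1.93757436e-03, -7.77799229e-04, -2.87363211e-03,
        3.16066114e-05,  5.73331762e-04, -2.97133035e-04]), 'tau': array([ 3.56006058e-03, -5.64528573e+01,  1.23027194e+00, -1.93970132e+01,
        1.12413982e-02,  5.49927150e-03,  3.98368707e-05]), 'eef_pos': array([ 281.81059311, -585.12252968,  230.49161826]), 'tool_rot': array([-3.13990438e+00, -2.47838546e-05,  4.48722585e-01]), 'force': array([-0.46954519,  0.55980609, -0.05995401]), 'torque': array([-0.00501683,  0.02518142,  0.03655507]), 'gripper_force': 0.0, 'width': 85.3025930512151} 18.700000000000003
```

View pics/scene0.png

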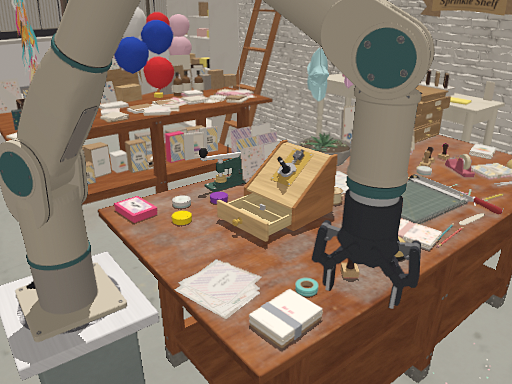

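View pics/top0.png

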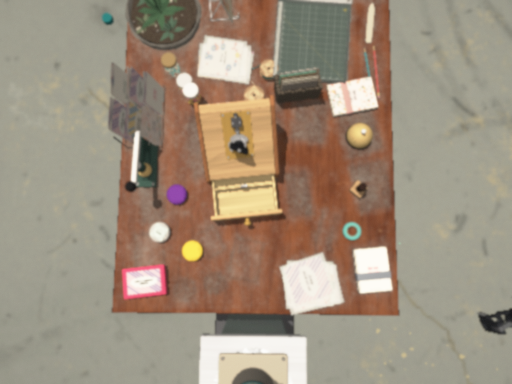

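Ink tin candidates are disc-shaped in the top view: white (159,232), purple (177,194), yellow (192,250), and two small white discs at (184,80) and (190,90). White (159,232), seen at (181,202) in the scene view, fits best at about 20 px, or 62 mm. The stamp is at (358,188) and the tape roll at (352,231). I'll enlarge both views to confirm.

```bash
cat > h.py <<'E'
import numpy as np,cv2
from cell import status,cams,ctrl
def P(n):
    p=cams.camera_params(n);return p["K"],p["k1"],np.array(p["pose"])
def ray(n,u,v):
    K,k,T=P(n); x=np.array([(u-K[0,2])/K[0,0],(v-K[1,2])/K[1,1]]); s=x.copy()
    for _ in range(20): s=x/(1+k*(s@s))
    d=T[:3,:3]@np.r_[s,1]; return T[:3,3],d/np.linalg.norm(d)
def plane(n,u,v,z):
    o,d=ray(n,u,v); return o+d*(z-o[2])/d[2]
def tri(a,b):
    (o,d),(p,e)=ray("scene",*a),ray("top",*b)
    s=np.linalg.lstsq(np.c_[d,-e],p-o,rcond=None)[0]
    A,B=o+s[0]*d,p+s[1]*e; return (A+B)/2,np.linalg.norm(A-B)
def proj(n,X):
    K,k,T=P(n); c=T[:3,:3].T@(np.array(X,float)-T[:3,3]); s=c[:2]/c[2]; s=s*(1+k*(s@s)); return K[:2,:2]@s+K[:2,2]
E
python3 - <<'E'
from h import *
s=cv2.imread("pics/scene0.png");t=cv2.imread("pics/top0.png")
a=cv2.resize(s[140:250,160:350],None,fx=4,fy=4,interpolation=cv2.INTER_CUBIC)
b=cv2.resize(t[70:270,130:300],None,fx=3.5,fy=3,interpolation=cv2.INTER_CUBIC)
b=cv2.resize(t[80:265,140:295],None,fx=3.2,fy=3.2,interpolation=cv2.INTER_CUBIC)
cv2.imwrite("pics/s1.png",a);cv2.imwrite("pics/t1.png",b)
hs=cv2.cvtColor(t,cv2.COLOR_BGR2HSV)
m=((hs[...,1]<60)&(hs[...,2]>150)).astype(np.uint8)
n,l,st,c=cv2.connectedComponentsWithStats(m)
for i in range(1,n):
    if 60<st[i,4]<600: print(st[i],c[i],plane("top",*c[i],20).round(1))
for p in[(358,188),(352,231),(192,250),(177,194)]: print(p,plane("top",*p,15).round(1))
E
```

```text
[273   1  10  75 351] [277.38176638  37.17663818] [1091.   -68.9   20. ]
[303   0  50   4 135] [332.65925926   1.04444444] [1215.2 -248.8   20. ]
[490   0  22  26 293] [503.93856655   8.95221843] [1183.5 -794.2   20. ]
[114   3  11  14 109] [119.43119266   9.52293578] [1177.1  446.2   20. ]
[366   3   9  40 217] [369.89861751  22.70967742] [1141.  -368.7   20. ]
[174  64  25  35 440] [185.95        83.43863636] [931.9 223.7  20. ]
[284  76  33   6  66] [299.74242424  78.56060606] [ 952.1 -141.6   20. ]
[327  82  20  34 477] [336.63731656  98.67714885] [ 886.  -259.1   20. ]
[130 130  10  53 325] [134.84615385 155.87692308] [693.1 376.2  20. ]
[231 132  17  13  96] [238.88541667 137.92708333] [754.9  51.1  20. ]
[148 222  21  21 345] [158.51594203 231.64057971] [457.2 292.5  20. ]
(358, 188) [ 599.5 -322.9   15. ]
(352, 231) [ 465.7 -301.6   15. ]
(192, 250) [402.3 189.1  15. ]
(177, 194) [574.7 241.4  15. ]
```

View pics/s1.png

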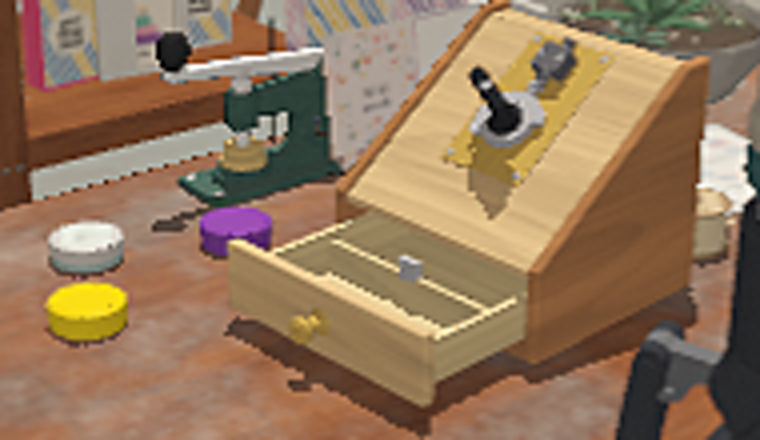

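View pics/t1.png

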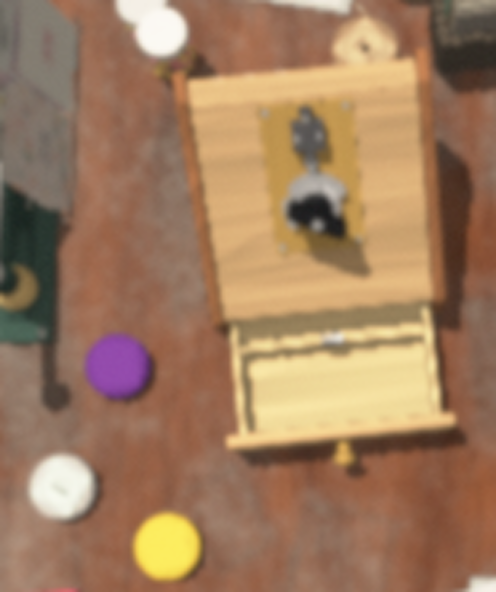

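The crop confirms it: the white disc at top (158.5,231.6) has a pale blue-green foot in the scene view, so it's the ink tin. Purple (177,194) and yellow (192,250) are decoys. The drawer is open, its pull is at top (248,226), and the cam bar lies across the slope at about (238,146).

```bash
python3 - <<'E'
from h import *
T=lambda x,y:(x/3.2+140-.3,y/3.2+80-.3)
S=lambda x,y:(x/4+160-.4,y/4+140-.4)
for n,f,p,z in[("front L","top",T(228,448),68),("front R","top",T(456,426),68),("sfront L","scene",S(230,242),68),("sfront R","scene",S(435,338),68),
 ("slopeL","top",T(222,327),77),("slopeR","top",T(441,304),77),("sslopeL","scene",S(340,192),77),("sslopeR","scene",S(527,274),77),("sbaseR","scene",S(533,362),0),("sDrawerbotR","scene",S(432,404),10),
 ("backL","top",T(176,74),197),("backR","top",T(424,56),197),("pull","top",T(345,470),38),("spull","scene",S(302,331),38),("lug","top",T(334,338),58),("slug","scene",S(410,262),58),("tin scene","scene",S(86,234),20)]:
    print(n,plane(f,*p,z).round(1))
E
```

```text
front L [492.6 127.2  68. ]
front R [515.2 -83.6  68. ]
sfront L [493.9 124.7  68. ]
sfront R [522.2 -89.1  68. ]
slopeL [604.4 134.6  77. ]
slopeR [628.2 -68.8  77. ]
sslopeL [606.3 134.8  77. ]
sslopeR [627.1 -66.7  77. ]
sbaseR [637.6 -66.9   0. ]
sDrawerbotR [527.2 -81.5  10. ]
backL [802.9 163.6 197. ]
backR [821.2 -47.2 197. ]
pull [474.6  19.5  38. ]
spull [486.9  19.8  38. ]
lug [598.   31.1  58. ]
slug [595.7  30.5  58. ]
tin scene [459.7 296.1  20. ]
```

Emit:
move_arm --plan '[[[22,54,0],[0,0,-2.4],1],[[22,54,0],[0,0,-2.4],1],[[22,54,0],[0,0,-2.4],1],[[22,54,0],[0,0,-2.4],1],[[22,54,0],[0,0,-2.4],1],[[22,54,0],[0,0,-2.4],1],[[22,54,0],[0,0,-2.4],1],[[22,54,0],[0,0,-2.4],1],[[0,56,0],[0,0,0],1],[[0,56,0],[0,0,0],1]]'

```text
clock: 1.35
eef_pos: [457.9, -39.7, 231.1]
tool_rot: [-3.142, 0.0, 0.114]
force: [1.5, 0.2, 0.1]
width: 85.5
gripper_force: 0.0
```

Emit:
move_arm --plan '[[[0,56,0],[0,0,0],1],[[0,56,0],[0,0,0],1],[[0,56,0],[0,0,0],1],[[0,56,0],[0,0,0],1],[[0,56,-20],[0,0,0],1],[[0,50,-30],[0,0,0],1],[[0,0,-30],[0,0,0],1],[[0,0,0],[0,0,0],1],[[0,0,0],[0,0,0],1]]'

```text
clock: 2.48
eef_pos: [458.7, 287.7, 152.1]
tool_rot: [3.141, -0.001, 0.112]
force: [-1.0, -0.0, 0.1]
width: 85.7
gripper_force: 0.0
```

```bash
python3 - <<'E'
from h import *
s=cams.get_image("scene");t=cams.get_image("top")
cv2.imwrite("pics/s2.png",s);cv2.imwrite("pics/t2.png",t)
st=status.read_state();print(st['clock'],st['eef_pos'],st['tool_rot'],st['force'])
b=np.hstack([cv2.resize(s[135:225,240:340],None,fx=5.2,fy=5.2,interpolation=cv2.INTER_CUBIC)[:460],])
a=cv2.resize(t[100:190,190:290],None,fx=5.2,fy=5.2,interpolation=cv2.INTER_CUBIC)[:460]
i=np.hstack([b,a]);i=cv2.resize(i,(800,int(i.shape[0]*800/i.shape[1])));print(i.shape)
cv2.imwrite("pics/k2.png",i)
E
```

```text
2.575 [459.12346286 287.96915447 152.67145118] [-3.14080036e+00 -2.20038659e-03  1.12139714e-01] [-0.15434045 -0.01865329  0.40249454]
(353, 800, 3)
```

View pics/k2.png

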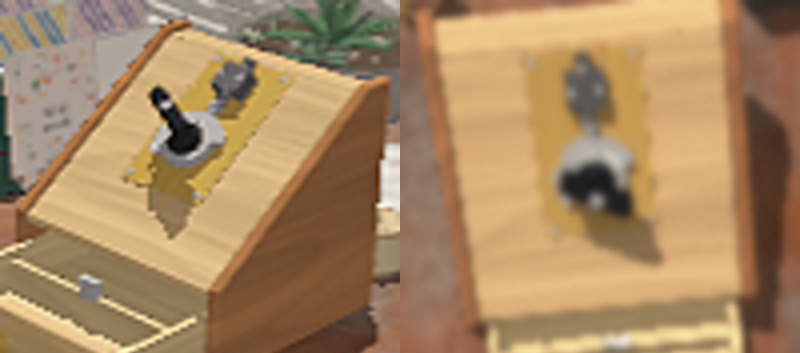

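```bash
python3 - <<'E'
from h import *
S=lambda x,y:(x/4+240-.4,y/4+135-.4); T=lambda x,y:((x-400)/4+190-.4,y/4+100-.4)
yaw=.115;u=np.array([np.cos(yaw),np.sin(yaw),0]);v=np.array([-u[1],u[0],0]);z=np.array([0,0,1.])
c,s=np.cos(np.radians(35)),np.sin(np.radians(35));n=-s*u+c*z;up=c*u+s*z
F=np.array([615,34,77.])  # front edge centre
def hit(cam,p,h):
    o,d=ray(cam,*p);X=o+d*((F+n*h-o)@n)/(d@n);r=X-F;return np.round([r@up,r@v],1)
print("disc",tri(S(190,135),T(596,172)),hit("scene",S(190,135),14),hit("top",T(596,172),14))
t=tri(S(190,135),T(596,172))[0]-F;print("height over slope of disc",t@n)
for nm,cam,p in[("sA","scene",S(158,92)),("sB","scene",S(192,140)),("tA","top",T(563,180)),("tB","top",T(630,207)),("tMid","top",T(598,188))]:
    print(nm,hit(cam,p,55),hit(cam,p,30))
print("plate corners",[hit("scene",S(*p),2) for p in[(211,58),(290,76),(198,204),(128,178)]],[hit("top",T(*p),2) for p in[(526,52),(640,52),(655,225),(545,235)]])
print("block",hit("scene",S(235,80),17),hit("top",T(587,85),17))
E
```

```text
disc (array([706.24675849,  45.03405742, 148.5926309 ]), np.float64(0.03982802287941581)) [112.   -6.6] [119.3   0.3]
height over slope of disc 5.927739015896506
sA [116.2  10.3] [130.3  33.7]
sB [ 86.7 -47.1] [100.  -25.3]
tA [131.1  22. ] [121.9  23.2]
tB [106.9 -20.9] [ 97.1 -20.8]
tMid [122.9  -0.7] [113.4  -0.2]
plate corners [array([192. ,  36.9]), array([197.9, -41.3]), array([ 64.6, -45.2]), array([63.8, 27.9])] [array([205.4,  38.5]), array([197.5, -38.6]), array([ 70.2, -37.4]), array([71.2, 42.3])]
block [170.1 -11.3] [182.9  -0.5]
```

Emit:
move_arm --plan '[[[-1,6,-50],[0,0,0],1],[[0,0,-50],[0,0,0],1],[[0,0,-32],[0,0,0],1],[[0,0,-20],[0,0,0],1],[[0,0,0],[0,0,0],1],[[0,0,0],[0,0,0],0.5],[[0,0,0],[0,0,0],0.3],[[0,0,0],[0,0,0],0.3],[[0,0,0],[0,0,0],0.3]]'

```text
clock: 3.7
eef_pos: [458.2, 294.8, 1.4]
tool_rot: [-3.14, -0.003, 0.113]
force: [-1.1, -1.3, 7.4]
width: 60.1
gripper_force: 63.3
```

Emit:
move_arm --plan '[[[0,0,40],[0,0,0],0.3],[[0,0,50],[0,0,0],0.3],[[10,-30,30],[0,0,0],0.3],[[20,-55,0],[0,0,0],0.3],[[20,-55,0],[0,0,0],0.3],[[20,-55,0],[0,0,0],0.3],[[17,-45,0],[0,0,0],0.3],[[10,-29,0],[0,0,0],0.3],[[0,0,0],[0,0,0],0.3],[[0,0,0],[0,0,0],0.3]]'

```text
clock: 4.95
eef_pos: [554.0, 26.2, 120.1]
tool_rot: [-3.141, -0.001, 0.114]
force: [0.1, 1.2, -1.0]
width: 59.7
gripper_force: 65.1
```

```bash
python3 - <<'E'
from h import *
s=cams.get_image("scene");t=cams.get_image("top")
st=status.read_state();print(st['clock'],st['eef_pos'],st['tool_rot'],st['force'],st['width'])
b=cv2.resize(s[130:250,200:340],None,fx=2.86,fy=2.86,interpolation=cv2.INTER_CUBIC)
a=cv2.resize(t[110:230,190:330],None,fx=2.86,fy=2.86,interpolation=cv2.INTER_CUBIC)
cv2.imwrite("pics/k3.png",np.hstack([b,a]))
E
```

```text
5.05 [553.77358291  27.05567739 119.7717922 ] [-3.14073948e+00 -4.31677532e-04  1.15920204e-01] [-0.24979682  0.41734444 -1.13543426] 59.771801945353204
```

View pics/k3.png

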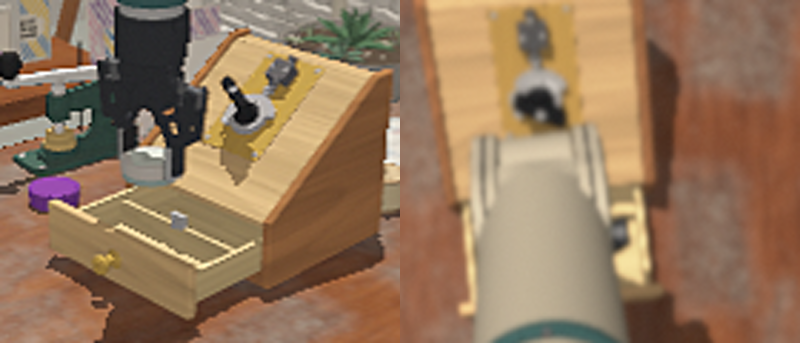

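The tin is held at about scene crop (148,165), above the drawer. I'll lower it and release.

Emit:
move_arm --plan '[[[1,0,-30],[0,0,0],0.3],[[0,0,-30],[0,0,0],0.3],[[0,0,-24],[0,0,0],0.3],[[0,0,-13],[0,0,0],0.3],[[0,0,0],[0,0,0],0.3],[[0,0,0],[0,0,0],0.3]]'

```text
clock: 5.8
eef_pos: [555.3, 26.0, 22.7]
tool_rot: [-3.141, -0.001, 0.115]
force: [0.1, 1.2, 0.3]
width: 59.6
gripper_force: 65.1
```

Emit:
move_arm --plan '[[[0,0,0],[0,0,0],0.6],[[0,0,0],[0,0,0],1],[[0,0,0],[0,0,0],1],[[0,0,0],[0,0,0],1],[[0,0,20],[0,0,0],1],[[0,0,50],[0,0,0],1],[[0,0,40],[0,0,0],1],[[-50,-6,0],[0,0,0],0],[[-50,-6,0],[0,0,0],0],[[-20,-2,0],[0,0,0],0]]'

```text
clock: 7.05
eef_pos: [431.4, 10.8, 132.5]
tool_rot: [3.141, 0.003, 0.113]
force: [0.6, 0.3, 0.5]
width: 32.1
gripper_force: 0.0
```

```bash
python3 - <<'E'
from h import *
s=cams.get_image("scene");t=cams.get_image("top")
st=status.read_state();print(st['clock'],st['eef_pos'],st['tool_rot'],st['force'],st['width'])
b=cv2.resize(s[150:250,200:340],None,fx=2.86,fy=2.86,interpolation=cv2.INTER_CUBIC)
a=cv2.resize(t[130:230,190:330],None,fx=2.86,fy=2.86,interpolation=cv2.INTER_CUBIC)
cv2.imwrite("pics/k4.png",np.hstack([b,a]))
E
```

```text
7.15 [432.35942781  10.9232908  132.4913888 ] [3.14149063e+00 2.69707495e-03 1.13357642e-01] [-0.52005439 -0.41413356  0.16884287] 16.224783949248433
```

View pics/k4.png

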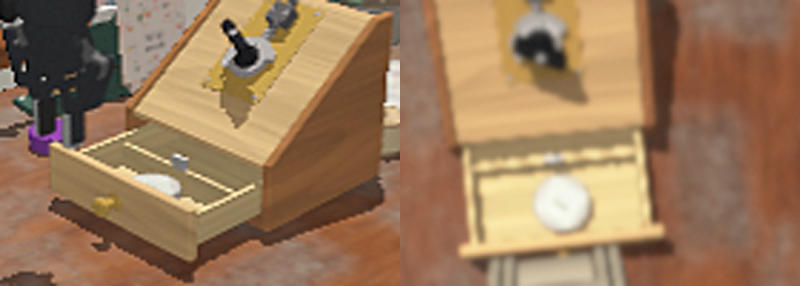

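The tin lies flat in the front compartment at top crop (562,204). Next, push the drawer shut with closed, slightly tilted fingers.

Emit:
move_arm --plan '[[[-5,0,-40],[0.8,-7.5,0],0],[[0,1,-40],[0.9,-7.5,0],0],[[0,0,-16],[0,0,0],0],[[20,2,0],[0,0,0],0],[[15,2,0],[0,0,0],0],[[10,1,0],[0,0,0],0],[[10,1,0],[0,0,0],0],[[10,1,0],[0,0,0],0],[[10,1,0],[0,0,0],0]]'

```text
clock: 8.28
eef_pos: [506.0, -16.2, 91.3]
tool_rot: [3.04, -0.042, 0.099]
force: [-0.4, -0.3, -0.3]
width: -0.4
gripper_force: 0.0
```

```bash
python3 - <<'E'
from h import *
st=status.read_state();print(st['clock'],st['eef_pos'],st['tool_rot'],st['force'],st['qpos'].round(3))
E
```

```text
8.275 [506.02835905 -16.15598468  91.25108457] [ 3.04033403 -0.04208769  0.09940021] [-0.43506864 -0.34756902 -0.30639253] [ 0.054  0.638 -0.215  2.082  0.55   0.451 -2.091]
```

```bash
python3 - <<'E'
from scipy.spatial.transform import Rotation as R
import numpy as np
a=R.from_euler('xyz',[3.04033,-.04209,.0994]);b=R.from_euler('xyz',[np.pi,0,.115])
print((b*a.inv()).as_rotvec(degrees=True))
E
```

```text
[5.51003045 3.0164093  1.01502015]
```

Emit:
move_arm --plan '[[[0,7,30],[1.8,1,0.3],0],[[-15,7,10],[1.8,1,0.4],0],[[-25,7,0],[1.9,1,0.3],0],[[-25,7,0],[0,0,0],0],[[-10,0,0],[0,0,0],0],[[0,0,0],[0,0,0],0],[[0,0,0],[0,0,0],0]]'

```text
clock: 9.15
eef_pos: [431.8, 11.8, 131.4]
tool_rot: [3.141, -0.002, 0.115]
force: [-0.1, 1.0, 0.6]
width: 0.2
gripper_force: 0.0
```

```bash
python3 - <<'E'
from h import *
st=status.read_state();print(st['clock'],st['eef_pos'],st['tool_rot'],st['force'],st['qpos'].round(3))
E
```

```text
9.15 [431.84063634  11.80965758 131.35825073] [ 3.14145113e+00 -1.85588492e-03  1.14500147e-01] [-0.10554328  0.96940127  0.60094828] [ 0.184  0.522 -0.388  2.195  0.411  0.491 -1.979]
```

Emit:
move_arm --plan '[[[3,0,-40],[0,0,0],0],[[0,0,-40],[0,0,0],0],[[0,0,-20],[0,0,0],0],[[0,0,0],[0,0,0],0]]'

```text
clock: 9.65
eef_pos: [433.3, 11.9, 29.9]
tool_rot: [-3.142, 0.002, 0.116]
force: [-0.1, -0.8, -0.1]
width: -0.4
gripper_force: 0.0
```

Emit:
move_arm --plan '[[[15,1.7,1],[0,0,0],0],[[12,1.4,0],[0,0,0],0],[[10,1.2,0],[0,0,0],0],[[10,1.2,0],[0,0,0],0],[[10,1.2,0],[0,0,0],0],[[10,1.2,0],[0,0,0],0],[[10,1.2,0],[0,0,0],0],[[10,1.2,0],[0,0,0],0]]'

```text
clock: 10.65
eef_pos: [521.0, 22.0, 32.2]
tool_rot: [3.141, 0.0, 0.115]
force: [-0.9, -1.0, 0.8]
width: -0.1
gripper_force: 0.6
```

Emit:
move_arm --plan '[[[10,1.2,0],[0,0,0],0],[[10,1.2,0],[0,0,0],0],[[10,1.2,0],[0,0,0],0],[[7,0.8,0],[0,0,0],0],[[5,0.6,0],[0,0,0],0],[[0,0,0],[0,0,0],0]]'

```text
clock: 11.4
eef_pos: [562.3, 27.2, 32.1]
tool_rot: [3.142, 0.0, 0.115]
force: [-1.0, -1.0, -0.3]
width: -0.3
gripper_force: 0.6
```

```bash
python3 - <<'E'
from h import *
s=cams.get_image("scene");t=cams.get_image("top")
st=status.read_state();print(st['clock'],st['eef_pos'],st['force'])
b=cv2.resize(s[150:250,200:340],None,fx=2.86,fy=2.86,interpolation=cv2.INTER_CUBIC)
a=cv2.resize(t[130:230,190:330],None,fx=2.86,fy=2.86,interpolation=cv2.INTER_CUBIC)
cv2.imwrite("pics/k5.png",np.hstack([b,a]))
E
```

```text
11.5 [562.27158737  27.20651924  32.16047557] [-1.32327776 -0.55201809 -0.66188672]
```

View pics/k5.png

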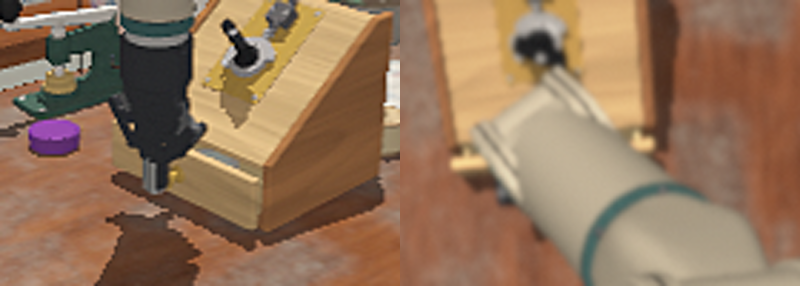

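The drawer front, around scene crop (190,180), is still slightly proud of the till. I'll keep pushing in small steps.

Emit:
move_arm --plan '[[[4,0.5,0],[0,0,0],0],[[4,0.5,0],[0,0,0],0],[[3,0.3,0],[0,0,0],0],[[0,0,0],[0,0,0],0]]'

```text
clock: 12.0
eef_pos: [572.3, 28.3, 32.0]
tool_rot: [3.141, 0.002, 0.115]
force: [-5.5, -0.7, 1.7]
width: -0.5
gripper_force: 2.5
```

Emit:
move_arm --plan '[[[3,0.4,0],[0,0,0],0],[[3,0.3,0],[0,0,0],0],[[0,0,0],[0,0,0],0]]'

```text
clock: 12.38
eef_pos: [572.4, 28.4, 31.8]
tool_rot: [3.139, 0.013, 0.115]
force: [-17.1, -0.5, 13.6]
width: 0.0
gripper_force: 8.5
```

Emit:
move_arm --plan '[[[-10,-1,0],[0,0,0],0],[[-30,-4,0],[0,0,0],0],[[-50,-6,0],[0,0,0],0],[[-50,-6,0],[0,0,0],0],[[0,0,0],[0,0,0],0]]'

```text
clock: 13.0
eef_pos: [436.0, 11.6, 32.5]
tool_rot: [3.141, 0.003, 0.116]
force: [2.0, 0.2, 1.4]
width: -0.1
gripper_force: 0.0
```

```bash
python3 - <<'E'
from h import *
s=cams.get_image("scene");t=cams.get_image("top")
cv2.imwrite("pics/s6.png",s);cv2.imwrite("pics/t6.png",t)
st=status.read_state();print(st['clock'],st['eef_pos'],st['force'])
b=cv2.resize(s[135:245,220:320],None,fx=4,fy=4,interpolation=cv2.INTER_CUBIC)
a=cv2.resize(t[100:210,190:290],None,fx=4,fy=4,interpolation=cv2.INTER_CUBIC)
cv2.imwrite("pics/k6.png",np.hstack([b,a]))
E
```

```text
13.1 [441.46145116  12.8882889   32.64759933] [0.56213627 0.24433952 0.21754057]
```

View pics/k6.png

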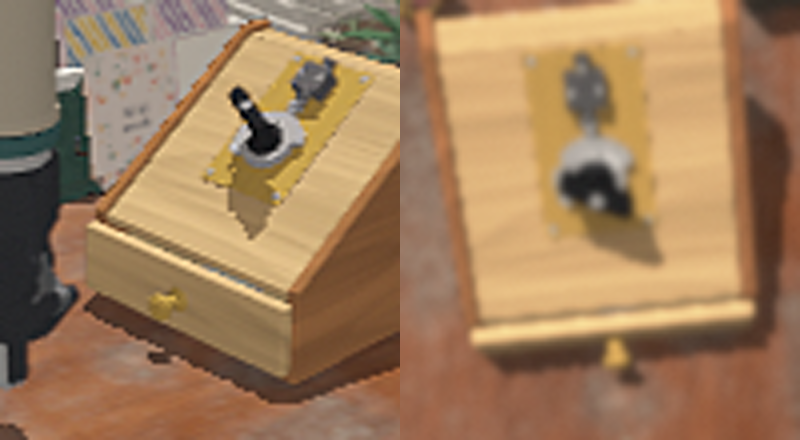

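```bash
python3 - <<'E'
from h import *
S=lambda x,y:(x/4+220-.4,y/4+135-.4); T=lambda x,y:((x-400)/4+190-.4,y/4+100-.4)
u=np.array([np.cos(.115),np.sin(.115)])
for n,f,p,z in[("frontL","top",T(472,346),68),("frontR","top",T(754,318),68),("sfrontL","scene",S(88,228),68),("sfrontR","scene",S(290,303),68),("slopeL","top",T(474,323),77),("slopeR","top",T(752,298),77),("sslopeR","scene",S(296,296),77),("sslopeL","scene",S(103,219),77),("pull","top",T(617,368),38),("spull","scene",S(160,306),38)]:
    X=plane(f,*p,z);print(n,X.round(1),(X[:2]@u).round(1))
# diffs of before/after front positions along u
for nm in("t2","t6"):
    t=cv2.imread(f"pics/{nm}.png").astype(int)
    for lat in(-70,70):
        c=[]
        for a in np.arange(480,640,2):
            X=np.r_[u*a+np.array([-u[1],u[0]])*(lat-37),68]; q=proj("top",X); c.append(int(cv2.getRectSubPix(t.astype(np.float32),(1,1),tuple(map(float,q)))[0,0,1]))
        print(nm,lat,c)
E
```

```text
frontL [593.  139.8  68. ] 605.1
frontR [616.4 -71.1  68. ] 604.2
sfrontL [591.7 131.3  68. ] 602.9
sfrontR [631.4 -65.9  68. ] 619.7
slopeL [609.  137.6  77. ] 620.7
slopeR [630.  -69.1  77. ] 617.9
sslopeR [630.2 -73.1  77. ] 617.6
sslopeL [599.9 122.1  77. ] 610.0
pull [581.4  32.2  38. ] 581.3
spull [589.1  34.1  38. ] 589.2
t2 -70 [85, 80, 71, 63, 54, 50, 50, 51, 54, 65, 83, 111, 142, 172, 195, 204, 208, 205, 206, 209, 216, 219, 220, 220, 219, 219, 220, 222, 224, 225, 226, 226, 226, 224, 223, 223, 223, 222, 222, 221, 220, 220, 220, 222, 224, 226, 227, 227, 223, 216, 197, 175, 152, 135, 134, 145, 172, 197, 218, 218, 209, 192, 165, 145, 131, 130, 130, 130, 130, 130, 134, 144, 155, 166, 171, 174, 176, 180, 183, 187]
t2 70 [106, 101, 90, 78, 68, 62, 61, 61, 63, 72, 88, 113, 147, 177, 202, 212, 218, 218, 216, 216, 219, 221, 222, 223, 226, 228, 230, 231, 230, 228, 224, 221, 219, 217, 215, 213, 213, 213, 213, 213, 214, 215, 218, 222, 227, 230, 231, 232, 229, 225, 219, 197, 172, 145, 141, 150, 178, 200, 215, 215, 201, 181, 157, 144, 135, 132, 130, 127, 127, 127, 130, 139, 149, 160, 169, 174, 177, 177, 178, 180]
t6 -70 [91, 90, 90, 90, 90, 89, 89, 89, 89, 89, 89, 90, 91, 92, 92, 91, 90, 90, 90, 90, 90, 90, 90, 89, 89, 89, 89, 89, 90, 91, 92, 93, 93, 94, 95, 96, 97, 98, 99, 100, 101, 102, 102, 102, 102, 103, 103, 102, 100, 95, 85, 75, 65, 59, 56, 56, 57, 60, 67, 74, 83, 95, 118, 144, 172, 192, 204, 204, 188, 169, 150, 150, 157, 167, 173, 177, 179, 181, 184, 189]
t6 70 [115, 117, 118, 118, 118, 116, 115, 114, 112, 110, 108, 106, 103, 101, 99, 98, 97, 97, 98, 98, 98, 97, 97, 97, 98, 99, 100, 101, 101, 102, 101, 101, 100, 98, 97, 97, 96, 96, 96, 96, 96, 97, 98, 98, 97, 97, 98, 97, 95, 91, 83, 71, 62, 56, 55, 55, 55, 59, 65, 74, 83, 96, 116, 145, 175, 198, 209, 211, 195, 174, 153, 148, 153, 163, 171, 176, 179, 179, 180, 182]
```

```bash
python3 - <<'E'
from h import *
u=np.array([np.cos(.115),np.sin(.115)]);k=cv2.imread("pics/k5.png").astype(np.float32)[:,400:,1]
b=cv2.imread("pics/t6.png").astype(np.float32)[130:230,190:330]
b=cv2.resize(b,None,fx=2.86,fy=2.86,interpolation=cv2.INTER_CUBIC)[...,1]
for lat in(-95,-88,-82,85,92):
  for im,n in((k,"k5"),(b,"t6")):
    c=[]
    for a in np.arange(580,626,2):
        q=(proj("top",np.r_[u*a+np.array([-u[1],u[0]])*(lat-37),68])-[190,130]+.5)*2.86-.5
        c.append(int(cv2.getRectSubPix(im,(1,1),tuple(map(float,q)))[0,0]))
    print(n,lat,c)
print(proj("top",[607,130,68]))
for h in(607,618):
  for z in(68,10):
    X=np.r_[u*h+np.array([-u[1],u[0]])*(-36-107),z];print("drawerR",h,z,((proj("scene",X)-[220,135]+.5)*4).round(), "till",((proj("scene",np.r_[u*618+np.array([-u[1],u[0]])*(-36-110),z])-[220,135]+.5)*4).round())
E
```

```text
k5 -95 [140, 136, 131, 125, 116, 109, 110, 125, 146, 172, 193, 203, 202, 187, 164, 135, 108, 92, 83, 85, 93, 109, 128]
t6 -95 [79, 69, 60, 55, 53, 52, 53, 58, 63, 71, 82, 95, 116, 144, 172, 196, 208, 208, 194, 168, 140, 125, 130]
k5 -88 [151, 148, 145, 141, 138, 134, 133, 137, 148, 168, 185, 198, 204, 204, 203, 200, 196, 185, 165, 145, 132, 134, 144]
t6 -88 [80, 71, 64, 58, 56, 56, 58, 61, 66, 73, 82, 95, 118, 145, 173, 195, 205, 208, 197, 180, 158, 145, 149]
k5 -82 [156, 155, 152, 150, 148, 146, 144, 140, 141, 145, 152, 160, 164, 161, 152, 142, 136, 130, 125, 120, 121, 128, 142]
t6 -82 [74, 64, 57, 56, 56, 57, 60, 62, 67, 75, 82, 95, 115, 143, 174, 192, 202, 200, 187, 167, 148, 141, 146]
k5 85 [49, 51, 53, 60, 70, 80, 95, 116, 145, 178, 201, 213, 210, 194, 171, 147, 131, 123, 120, 121, 126, 136, 149]
t6 85 [77, 70, 63, 56, 53, 52, 53, 56, 62, 73, 85, 99, 123, 150, 178, 203, 214, 217, 205, 183, 157, 145, 151]
k5 92 [69, 62, 59, 62, 71, 82, 97, 115, 145, 176, 201, 216, 216, 207, 193, 182, 173, 161, 148, 135, 126, 128, 138]
t6 92 [93, 94, 92, 86, 78, 70, 64, 63, 67, 76, 85, 99, 119, 147, 179, 202, 213, 211, 196, 171, 147, 137, 143]
[211.00066504 181.50380257]
drawerR 607 68 [284. 311.] till [297. 308.]
drawerR 607 10 [281. 381.] till [294. 377.]
drawerR 618 68 [294. 306.] till [297. 308.]
drawerR 618 10 [291. 376.] till [294. 377.]
```

```bash
python3 - <<'E'
from h import *
yaw=.115;u=np.array([np.cos(yaw),np.sin(yaw),0]);v=np.array([-u[1],u[0],0]);z=np.array([0,0,1.])
c,s=np.cos(np.radians(35)),np.sin(np.radians(35));n=-s*u+c*z;up=c*u+s*z;F=np.array([615,34,77.])
G=F+117*up+40*n-2*v;print("G",G.round(1))
S=cv2.imread("pics/s6.png");T=cv2.imread("pics/t6.png")
for nm,im,box in(("scene",S,(265,150,300,180)),("top",T,(225,130,255,165))):
    x0,y0,x1,y1=box;m=(im[y0:y1,x0:x1].max(2)<75).astype(np.uint8)
    k,l,st,ce=cv2.connectedComponentsWithStats(m)
    i=1+st[1:,4].argmax();ys,xs=np.where(l==i);print(nm,st[i],ce[i]+[x0,y0])
    for th in(0,.5):
        bx=up*np.cos(th)-v*np.sin(th);by=np.cross(n,bx)
        print(th,"pred bar mid",proj(nm,G+5*n).round(1),"ends top",proj(nm,G+15*n+27*by).round(1),proj(nm,G+15*n-27*by).round(1))
    r=cv2.minAreaRect(np.c_[xs+x0,ys+y0].astype(np.int32));print(cv2.boxPoints(r).round(1).tolist())
    g=cv2.cvtColor(im,cv2.COLOR_BGR2GRAY)[y0:y1,x0:x1]
    print("\n".join("".join("#" if p<50 else "+" if p<90 else "." if p<160 else " " for p in r) for r in g))
# strip colour between drawer front and slope
print([S[int(135+y/4),int(220+x/4)].tolist() for x,y in((240,275),(240,280),(240,285),(240,290),(140,240),(140,236),(140,232))])
E
```

```text
G [687.6  40.4 176.9]
scene [13  7 12 17 88] [283.80681818 166.31818182]
0 pred bar mid [283.4 160.5] ends top [275.8 156.2] [288.8 160.6]
0.5 pred bar mid [283.4 160.5] ends top [279.  153.5] [285.6 163.5]
[[277.20001220703125, 157.1999969482422], [285.29998779296875, 154.8000030517578], [290.3999938964844, 171.6999969482422], [282.20001220703125, 174.10000610351562]]
       .....                ...... 
      ......                 ......
       ....                   .+...
      ....                  .......
     ....                . ........
    ....                ...........
  ....+.      .         .  .#+.....
   ..+.      +#+.      ..  ..#+.+++
  ....      .###+.     .    .++.+++
 ....       .####.  .       .++++++
.....        ##....          ......
....         ++   #.       ...++...
...           .+.##+.   ...........
..             #####.      ........
.              .####+.       ......
.               .####+. .          
                 #######.          
              .  .#######.         
                  #######.         
             .   +#######.     .   
        
[... 1168 characters left out ...]
+############+.....   .. 
   ..++############++....  .. 
   ...++####++++####++...     
   ....++##++...+#####+..     
   ......+++....+#####+..     
      ...+++....+#####+..     
     ..........++#####+...    
     ..........+++++##+...    
      ...........++++++.....  
    . ..............++........
       .......................
     ........................ 
         .................... 
          ................... 
            ................. 
             .................
               ...............
                  ............
                    ..........
[[79, 120, 150], [130, 130, 121], [158, 219, 252], [148, 206, 242], [135, 188, 221], [78, 113, 132], [78, 113, 141]]
```

```bash
python3 - <<'E'
from h import *
yaw=.115;u=np.array([np.cos(yaw),np.sin(yaw),0]);v=np.array([-u[1],u[0],0]);z=np.array([0,0,1.])
c,s=np.cos(np.radians(35)),np.sin(np.radians(35));n=-s*u+c*z;up=c*u+s*z;F=np.array([615,34,77.])
for a,b in(((281,160.6),(238.2,150.5)),((278.3,156.8),(229.3,144.5)),((278.3,156.8),(230,142.5))):
    X,e=tri(a,b);r=X-F;print(X.round(1),e.round(1),"up,v,n",(r@up).round(1),(r@v).round(1),(r@n).round(1))
T=cv2.imread("pics/t6.png");S=cv2.imread("pics/s6.png")
a=cv2.resize(S[145:215,245:310],None,fx=6.15,fy=8,interpolation=cv2.INTER_CUBIC)[:560]
a=cv2.resize(S[145:215,245:310],None,fx=6.1,fy=6.1,interpolation=cv2.INTER_CUBIC)
b=cv2.resize(T[120:190,205:270],None,fx=6.1,fy=6.1,interpolation=cv2.INTER_CUBIC)
cv2.imwrite("pics/k7.png",np.hstack([a,b]))
E
```

```text
[676.6  43.4 181.2] 2.2 up,v,n 110.8 2.3 49.7
[690.6  69.2 183.6] 2.4 up,v,n 125.9 26.3 41.9
[694.   69.  183.3] 7.8 up,v,n 128.6 25.7 39.8
```

View pics/k7.png

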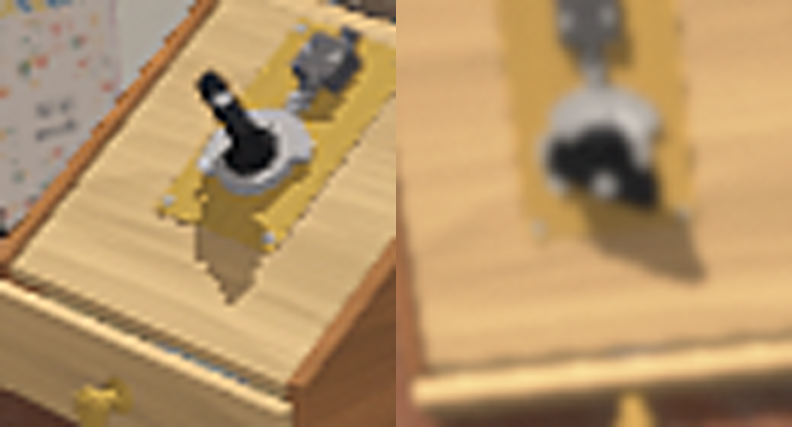

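The scene view shows the bar with a pale centre spot at (281,160.6), which is (238.2,150.5) in the top view. The bar is already turned about 0.5 rad clockwise and the drawer front stands about 11 mm proud, so the tongue may be blocking it. I'll turn the cam back to 0 and push the drawer again.

Emit:
move_arm --plan '[[[-5,0,50],[0,0,0],0],[[0,0,60],[0,0,0],0.3],[[10,0,60],[0,0,10.2],0.6],[[30,3,50],[0,0,10.2],0.6],[[40,5,0],[0,0,10.2],0.6],[[40,5,0],[0,0,10.2],0.6],[[40,5,0],[0,0,10.2],0.6],[[20,2,0],[0,0,10.4],0.6],[[0,0,0],[0,0,0],0.6]]'

```text
clock: 14.22
eef_pos: [616.9, 32.5, 252.1]
tool_rot: [3.141, -0.004, 1.183]
force: [-0.4, 0.1, -0.8]
width: 51.4
gripper_force: 0.0
```

```bash
python3 - <<'E'
from h import *
st=status.read_state();print(st['clock'],st['eef_pos'],st['tool_rot'],st['force'],st['qpos'].round(3),st['width'])
E
```

```text
14.225 [616.85093501  32.49561335 252.12805048] [ 3.14095812 -0.00422585  1.18295106] [-0.35448445  0.1310459  -0.8012917 ] [ 0.426  0.707 -0.922  1.574  0.597  1.161 -1.011] 51.36314791905223
```

Next, tilt by 35°.

Emit:
move_arm --plan '[[[5,1,0],[1,-8.7,0],0.6],[[5,1,0],[1,-8.7,0],0.6],[[5,1,0],[1,-8.7,0],0.6],[[5,1,0],[1,-8.7,0],0.6],[[5,1,-10],[0,0,0],0.6],[[0,0,0],[0,0,0],0.6]]'

```text
clock: 14.98
eef_pos: [645.6, 28.3, 244.2]
tool_rot: [2.638, -0.233, 1.231]
force: [0.4, 0.2, 0.4]
width: 51.3
gripper_force: 0.0
```

```bash
cat > k.py <<'E'
from h import *
from scipy.spatial.transform import Rotation as R
yaw=.115;u=np.array([np.cos(yaw),np.sin(yaw),0]);v=np.array([-u[1],u[0],0]);Z=np.array([0,0,1.])
c,s=np.cos(np.radians(35)),np.sin(np.radians(35));n=-s*u+c*Z;up=c*u+s*Z
def tgt(th):
    y=up*np.cos(th)-v*np.sin(th);z=-n;return R.from_matrix(np.c_[np.cross(y,z),y,z])
def rep(th,G=None):
    st=status.read_state();r=R.from_euler('xyz',st['tool_rot']);y=r.as_matrix()[:,1]
    print("t",st['clock'],"pos",st['eef_pos'].round(1),"F",st['force'].round(1),"w",round(st['width'],1),"q",st['qpos'].round(2))
    print("cam angle of tool",np.arctan2(-y@v,y@up).round(3),"z.n",(-r.as_matrix()[:,2]@n).round(4),"torque",st['torque'].round(2))
    print("rotvec to",th,(tgt(th)*r.inv()).as_rotvec(degrees=True).round(2))
    if G is not None: d=np.array(G)-st['eef_pos'];print("d",d.round(1),"along n,up,v",(d@n).round(1),(d@up).round(1),(d@v).round(1))
E
python3 -c "
from k import *
rep(.5,[691.7,43.7,163.5]);print(n.round(3),up.round(3))"
```

```text
t 14.975 pos [645.6  28.3 244.2] F [0.4 0.2 0.4] w 51.3 q [ 0.37  0.49 -0.66  2.05  1.26  0.36 -1.69]
cam angle of tool 0.507 z.n 0.9977 torque [-0.    0.56 -0.04]
rotvec to 0.5 [ 1.63 -3.34  1.25]
d [ 46.1  15.4 -80.7] along n,up,v -93.4 -7.3 10.0
[-0.57  -0.066  0.819] [0.814 0.094 0.574]
```

Emit:
move_arm --plan '[[[10,10,-19],[0,0,0],0.6],[[10,2,-15],[1,-2,0.6],0.6],[[6,1,-8],[0.6,-1.3,0.6],0.6],[[0,0,0],[0,0,0],0.6]]'

```text
clock: 15.48
eef_pos: [671.5, 40.7, 201.9]
tool_rot: [2.593, -0.277, 1.263]
force: [-0.6, 0.1, -0.5]
width: 51.4
gripper_force: 0.0
```

```bash
python3 -c "
from k import *
rep(.5,[691.7,43.7,163.5])"
```

```text
t 15.475 pos [671.5  40.7 201.9] F [-0.6  0.1 -0.5] w 51.4 q [ 0.3   0.58 -0.57  2.08  1.83  0.31 -2.23]
cam angle of tool 0.5 z.n 1.0 torque [-0.09  0.62  0.03]
rotvec to 0.5 [ 0.07 -0.16  0.06]
d [ 20.2   3.  -38.4] along n,up,v -43.2 -5.3 0.7
```

Emit:
move_arm --plan '[[[5,1,-13],[0,0,0],0.6],[[6,1,-11],[0,0,0],0.6],[[5,1,-8],[0,0,0],0.6],[[4,0,-6],[0,0,0],0.6],[[0,0,0],[0,0,0],0.6]]'

```text
clock: 16.1
eef_pos: [691.8, 44.0, 163.9]
tool_rot: [2.592, -0.276, 1.265]
force: [-0.3, 0.5, -0.0]
width: 51.7
gripper_force: 0.0
```

```bash
python3 -c "
from k import *
rep(.5,[691.7,43.7,163.5])"
```

```text
t 16.1 pos [691.8  44.  163.9] F [-0.3  0.5 -0. ] w 51.7 q [ 0.31  0.69 -0.62  2.05  1.96  0.38 -2.33]
cam angle of tool 0.499 z.n 1.0 torque [-0.05  0.57  0.  ]
rotvec to 0.5 [ 0.12 -0.12 -0.01]
d [-0.1 -0.3 -0.4] along n,up,v -0.2 -0.3 -0.3
```

No contact so far. Close the gripper slowly.

Emit:
move_arm --plan '[[[0,0,0],[0,0,0],0.4],[[0,0,0],[0,0,0],0.25],[[0,0,0],[0,0,0],0.1],[[0,0,0],[0,0,0],0.1],[[0,0,0],[0,0,0],0.1],[[0,0,0],[0,0,0],0.1]]'

```text
clock: 16.85
eef_pos: [690.0, 45.1, 164.0]
tool_rot: [2.594, -0.276, 1.266]
force: [-5.3, -0.7, 2.6]
width: 12.7
gripper_force: 59.2
```

```bash
python3 -c "
from k import *
rep(.5,[691.7,43.7,163.5]);rep(0)"
```

```text
t 16.85 pos [690.   45.1 164. ] F [-5.3 -0.7  2.6] w 12.7 q [ 0.31  0.69 -0.62  2.06  1.96  0.38 -2.33]
cam angle of tool 0.498 z.n 1.0 torque [0.07 1.29 0.08]
rotvec to 0.5 [ 0.08 -0.21 -0.12]
d [ 1.7 -1.4 -0.5] along n,up,v -1.2 1.0 -1.6
t 16.85 pos [690.   45.1 164. ] F [-5.3 -0.7  2.6] w 12.7 q [ 0.31  0.69 -0.62  2.06  1.96  0.38 -2.33]
cam angle of tool 0.498 z.n 1.0 torque [0.07 1.29 0.08]
rotvec to 0 [-16.2   -2.1   23.37]
```

Emit:
move_arm --plan '[[[0,0,0],[-3.2,-0.4,4.6],0.1],[[0,0,0],[-3.2,-0.4,4.6],0.1],[[0,0,0],[-3.2,-0.4,4.6],0.1],[[0,0,0],[-3.2,-0.4,4.6],0.1],[[0,0,0],[-3.2,-0.4,4.6],0.1],[[0,0,0],[0,0,0],0.1],[[0,0,0],[0,0,0],0.1]]'

```text
clock: 17.73
eef_pos: [689.8, 45.1, 163.8]
tool_rot: [2.532, -0.004, 1.68]
force: [-6.8, 0.7, 1.9]
width: 12.4
gripper_force: 59.2
```

```bash
python3 -c "
from k import *
rep(0,[691.7,43.7,163.5])"
```

```text
t 17.725 pos [689.8  45.1 163.8] F [-6.8  0.7  1.9] w 12.4 q [ 0.23  0.66 -0.5   2.06  2.07  0.31 -1.97]
cam angle of tool 0.007 z.n 1.0 torque [-0.07  1.36  0.17]
rotvec to 0 [-0.24 -0.08  0.3 ]
d [ 1.9 -1.4 -0.3] along n,up,v -1.2 1.3 -1.6
```

Emit:
move_arm --plan '[[[0,0,0],[0,0,0],0.4],[[0,0,0],[0,0,0],0.6],[[-11,-1,16],[0,0,0],0.6],[[-17,-2,25],[0,0,0],0.6],[[-17,-2,25],[0,0,0],0.6],[[0,0,30],[-1,8.7,0],0.3],[[0,0,0],[-1,8.7,0],0],[[-20,-2,0],[-1,8.7,0],0],[[-40,-4,0],[-1,8.7,0],0],[[-40,-4,0],[0,0,0],0]]'

```text
clock: 18.98
eef_pos: [567.5, 0.9, 238.3]
tool_rot: [2.852, 0.079, 1.644]
force: [0.5, -0.1, -0.3]
width: -0.1
gripper_force: 0.0
```

```bash
python3 -c "
from k import *
rep(0);r=R.from_euler('xyz',status.read_state()['tool_rot']);t=np.c_[np.cross(v,-Z),v,-Z];print('to vertical y=+v',(R.from_matrix(t)*r.inv()).as_rotvec(degrees=True))"
```

```text
t 18.975 pos [567.5   0.9 238.3] F [ 0.5 -0.1 -0.3] w -0.1 q [ 0.4   0.45 -0.7   2.01  0.74  0.62 -0.71]
cam angle of tool 0.018 z.n 0.9445 torque [0.05 0.28 0.01]
rotvec to 0 [  6.22 -17.88   3.1 ]
to vertical y=+v [-11.04241623  15.67744211  90.97448236]
```

Emit:
move_arm --plan '[[[0,0,10],[-1.1,1.57,9.1],0],[[0,0,0],[-1.1,1.57,9.1],0],[[0,0,0],[-1.1,1.57,9.1],0],[[0,0,0],[-1.1,1.57,9.1],0],[[0,0,0],[-1.1,1.57,9.1],0],[[-20,2,0],[-1.1,1.57,9.1],0],[[-20,2,0],[-1.1,1.57,9.1],0],[[-30,3,0],[-1.1,1.57,9.1],0],[[-30,3,-30],[-1.1,1.57,9.1],0],[[-20,2,-40],[-1.1,1.57,9.1],0]]'

```text
clock: 20.23
eef_pos: [445.3, 11.7, 177.3]
tool_rot: [-3.138, 0.003, -3.02]
force: [1.1, -0.6, -0.2]
width: 0.3
gripper_force: 0.0
```

```bash
python3 -c "
from k import *
rep(0);r=R.from_euler('xyz',status.read_state()['tool_rot']);t=np.c_[np.cross(v,-Z),v,-Z];print('to vertical y=+v',(R.from_matrix(t)*r.inv()).as_rotvec(degrees=True))"
```

```text
t 20.225 pos [445.3  11.7 177.3] F [ 1.1 -0.6 -0.2] w 0.3 q [ 0.66  0.68 -1.16  2.11  0.83  0.91  0.71]
cam angle of tool -1.578 z.n 0.8209 torque [-0.02 -0.01 -0.03]
rotvec to 0 [ 30.78 -24.   -87.21]
to vertical y=+v [ 0.1875255   0.20118851 -0.37850507]
```

Emit:
move_arm --plan '[[[40,6,-30],[0,0,0],0],[[25,3,-50],[0,0,0],0],[[0,0,-40],[0,0,0],0],[[0,0,-26],[0,0,0],0],[[20,2.3,0],[0,0,0],0],[[20,2.3,0],[0,0,0],0],[[10,1.1,0],[0,0,0],0],[[0,0,0],[0,0,0],0]]'

```text
clock: 21.22
eef_pos: [560.7, 27.0, 31.2]
tool_rot: [-3.14, 0.002, -3.025]
force: [0.5, 0.2, -0.2]
width: -0.1
gripper_force: 0.0
```

Emit:
move_arm --plan '[[[5,0.6,0],[0,0,0],0],[[5,0.6,0],[0,0,0],0],[[4,0.5,0],[0,0,0],0],[[3,0.3,0],[0,0,0],0],[[0,0,0],[0,0,0],0]]'

```text
clock: 21.85
eef_pos: [572.3, 28.4, 30.9]
tool_rot: [-3.138, -0.008, -3.023]
force: [-11.5, -1.2, 9.3]
width: 0.1
gripper_force: 5.8
```

Emit:
move_arm --plan '[[[3,0.3,0],[0,0,0],0],[[3,0.3,0],[0,0,0],0],[[0,0,0],[0,0,0],0]]'

```text
clock: 22.22
eef_pos: [572.4, 28.4, 30.6]
tool_rot: [-3.136, -0.019, -3.022]
force: [-24.6, -2.7, 19.4]
width: -0.0
gripper_force: 12.5
```

Same hard stop at 572.4 with the cam at 0 and at 0.5, and the drawer didn't creep after the first push. So it's home, and the overlay front sits flush against the till. Back to the knob with the half-turned grasp, which keeps the last joint in range.

Emit:
move_arm --plan '[[[-20,-2,0],[0,0,0],0],[[-40,-5,10],[0,0,0],0],[[0,0,55],[0,0,0],0],[[0,0,55],[0,0,0],0.3],[[0,0,55],[0,0,0],0.6],[[30,4,40],[0,0,9],0.6],[[30,4,0],[0,0,9],0.6],[[20,2,0],[0,0,9],0.6],[[20,2,0],[0,0,9],0.6],[[0,0,0],[0,0,9],0.6]]'

```text
clock: 23.48
eef_pos: [624.4, 34.9, 245.8]
tool_rot: [-3.14, 0.002, -2.234]
force: [0.2, -0.0, -0.0]
width: 51.3
gripper_force: 0.0
```

Emit:
move_arm --plan '[[[0,0,0],[0,0,9],0.6],[[0,0,0],[0,0,9],0.6],[[0,0,0],[0,0,9],0.6],[[0,0,0],[0,0,9],0.6],[[0,0,0],[0,0,9],0.6],[[0,0,0],[0,0,0],0.6]]'

```text
clock: 24.22
eef_pos: [623.3, 34.6, 246.2]
tool_rot: [-3.14, 0.001, -1.454]
force: [-0.1, -0.1, -0.4]
width: 51.3
gripper_force: 0.0
```

```bash
cat >> k.py <<'E'
def flip(th,G):
    r=R.from_euler('xyz',status.read_state()['tool_rot']);t=tgt(th)*R.from_rotvec([0,0,np.pi])
    rep(th,G);print("FLIPPED rotvec",(t*r.inv()).as_rotvec(degrees=True).round(2))
E
python3 -c "
from k import *
flip(0,[690,45,164])
im=cams.get_image('top');print(status.read_state()['clock'])
cv2.imwrite('pics/t8.png',im)"
```

```text
t 24.225 pos [623.3  34.6 246.2] F [-0.1 -0.1 -0.4] w 51.3 q [ 0.53  0.86 -1.23  1.56  0.82  1.32  2.45]
cam angle of tool 3.14 z.n 0.8201 torque [-0.03  0.05 -0.01]
rotvec to 0 [-53.88  -6.38 171.58]
d [ 66.7  10.4 -82.2] along n,up,v -106.0 8.2 2.7
FLIPPED rotvec [  3.95 -34.68  -0.1 ]
24.275
```

Emit:
move_arm --plan '[[[5,1,0],[1,-8.7,0],0.6],[[5,1,0],[1,-8.7,0],0.6],[[5,1,-2],[1,-8.7,0],0.6],[[5,1,-5],[1,-8.6,0],0.6],[[6,1,-10],[0,0,0],0.6],[[6,1,-10],[0,0,0],0.6],[[0,0,0],[0,0,0],0.6]]'

```text
clock: 25.15
eef_pos: [659.4, 36.9, 220.3]
tool_rot: [-2.57, -0.009, -1.465]
force: [-0.0, 0.4, -0.8]
width: 51.4
gripper_force: 0.0
```

```bash
python3 -c "
from k import *
flip(0,[690,45,164])"
```

```text
t 25.15 pos [659.4  36.9 220.3] F [-0.   0.4 -0.8] w 51.4 q [ 0.57  0.68 -1.03  2.06  1.57  0.6   1.73]
cam angle of tool -3.139 z.n 0.9992 torque [-0.02  0.55 -0.03]
rotvec to 0 [  99.74   10.41 -149.29]
d [ 30.6   8.1 -56.3] along n,up,v -64.1 -6.6 4.6
FLIPPED rotvec [ 0.74 -2.15  0.53]
```

Emit:
move_arm --plan '[[[0,5,-11],[0.7,-2.1,0.5],0.6],[[6,1,-10],[0,0,0],0.6],[[8,1,-12],[0,0,0],0.6],[[8,1,-12],[0,0,0],0.6],[[7,0,-10],[0,0,0],0.6],[[0,0,0],[0,0,0],0.6]]'

```text
clock: 25.9
eef_pos: [687.4, 44.3, 165.0]
tool_rot: [-2.532, -0.002, -1.456]
force: [-0.4, 0.5, -0.3]
width: 51.2
gripper_force: 0.0
```

```bash
python3 -c "
from k import *
flip(0,[689.5,45,164])"
```

```text
t 25.9 pos [687.4  44.3 165. ] F [-0.4  0.5 -0.3] w 51.2 q [ 0.52  0.81 -0.99  2.06  1.86  0.64  1.51]
cam angle of tool 3.14 z.n 1.0 torque [-0.07  0.63  0.  ]
rotvec to 0 [-102.46  -11.67  147.44]
d [ 2.1  0.7 -1. ] along n,up,v -2.1 1.2 0.5
FLIPPED rotvec [ 0.13 -0.04 -0.01]
```

Emit:
move_arm --plan '[[[0,0,0],[0,0,0],0.4],[[0,0,0],[0,0,0],0.25],[[0,0,0],[0,0,0],0.1],[[0,0,0],[0,0,0],0.1],[[0,0,0],[0,0,0],0.1]]'

```text
clock: 26.52
eef_pos: [687.4, 44.5, 167.1]
tool_rot: [-2.529, -0.003, -1.455]
force: [-3.3, -0.9, 5.8]
width: 12.4
gripper_force: 60.0
```

Emit:
move_arm --plan '[[[0,0,0],[5.1,0.6,-7.4],0.1],[[0,0,0],[5.1,0.6,-7.4],0.1],[[0,0,0],[5.1,0.6,-7.4],0.1],[[0,0,0],[5.1,0.6,-7.4],0.1],[[0,0,0],[0,0,0],0.1]]'

```text
clock: 27.15
eef_pos: [687.4, 44.4, 167.2]
tool_rot: [-2.625, 0.34, -1.995]
force: [-3.4, -1.6, 7.0]
width: 12.5
gripper_force: 60.3
```

```bash
python3 -c "
from k import *
flip(1.571,[689.5,45,164])"
```

```text
t 27.15 pos [687.4  44.4 167.2] F [-3.4 -1.6  7. ] w 12.5 q [ 0.57  0.87 -1.1   2.06  1.84  0.74  0.94]
cam angle of tool -2.513 z.n 1.0 torque [-0.1   0.46 -0.16]
rotvec to 1.571 [-71.64  -8.04 103.31]
d [ 2.1  0.6 -3.2] along n,up,v -3.8 -0.1 0.3
FLIPPED rotvec [ 30.96   3.41 -44.14]
```

Emit:
move_arm --plan '[[[0,0,0],[5.15,0.6,-7.35],0.1],[[0,0,0],[5.15,0.6,-7.35],0.1],[[0,0,0],[5.15,0.6,-7.35],0.1],[[0,0,0],[5.15,0.6,-7.35],0.1],[[0,0,0],[5.15,0.5,-7.35],0.1],[[0,0,0],[5.15,0.5,-7.35],0.1],[[0,0,0],[0,0,0],0.1],[[0,0,0],[0,0,0],0.1]]'

```text
clock: 28.15
eef_pos: [687.5, 44.4, 167.2]
tool_rot: [-3.141, 0.612, -3.023]
force: [-3.0, -1.2, 6.5]
width: 12.6
gripper_force: 60.1
```

```bash
python3 -c "
from k import *
flip(1.571,[689.5,45,164])"
```

```text
t 28.15 pos [687.5  44.4 167.2] F [-3.  -1.2  6.5] w 12.6 q [ 0.61  0.93 -1.2   2.06  1.84  0.83  0.04]
cam angle of tool -1.573 z.n 1.0 torque [-0.19  0.46 -0.12]
rotvec to 1.571 [-102.54  -11.95  147.26]
d [ 2.   0.6 -3.2] along n,up,v -3.8 -0.2 0.4
FLIPPED rotvec [ 0.03  0.07 -0.17]
```

Emit:
move_arm --plan '[[[0,0,0],[0,0,0],0.3],[[0,0,0],[0,0,0],0.5],[[0,0,0],[0,0,0],0.6],[[-11,-1,16],[0,0,0],0.6],[[-17,-2,25],[0,0,0],0.6],[[-25,-3,35],[0,0,0],0.6],[[-30,-3,40],[0,0,0],0.6],[[-50,-10,20],[0,0,0],0.6],[[-50,-30,0],[0,0,0],0.6],[[-30,-40,0],[0,0,0],0.6]]'

```text
clock: 29.4
eef_pos: [482.6, -41.7, 291.5]
tool_rot: [-3.121, 0.603, -3.018]
force: [1.2, 19.0, 6.4]
width: 51.3
gripper_force: 0.0
```

Emit:
move_arm --plan '[[[0,-60,0],[0,0,0],0.6],[[0,-60,0],[0,0,0],0.6],[[0,-60,0],[0,0,0],0.6],[[0,0,0],[0,0,0],0.6]]'

```text
clock: 29.9
eef_pos: [493.0, -183.1, 285.5]
tool_rot: [-3.124, 0.592, -3.032]
force: [0.4, 2.0, 0.3]
width: 51.4
gripper_force: 0.0
```

```bash
python3 - <<'E'
from k import *
rep(0)
S=cams.get_image("scene");T=cams.get_image("top");cv2.imwrite("pics/s9.png",S);cv2.imwrite("pics/t9.png",T)
G=np.array([677.5,43,184])-15*n
for nm,im,box in(("top",T,(218,112,262,195)),("scene",S,(262,138,318,190))):
    x0,y0,x1,y1=box;g=cv2.cvtColor(im,cv2.COLOR_BGR2GRAY)[y0:y1,x0:x1]
    for th in(1.3,1.571,1.85):
        bx=up*np.cos(th)-v*np.sin(th);by=np.cross(n,bx);print(th,proj(nm,G+15*n+27*by).round(1),proj(nm,G+15*n-27*by).round(1))
    print(nm,"\n"+"\n".join("".join("#" if p<50 else "+" if p<90 else "." if p<160 else " " for p in r) for r in g))
E
```

```text
t 29.9 pos [ 493.  -183.1  285.5] F [0.4 2.  0.3] w 51.4 q [ 1.42  0.45 -1.24  2.25  0.89  0.25  1.2 ]
cam angle of tool -1.566 z.n 0.9996 torque [-0.03  0.61 -0.03]
rotvec to 0 [ 51.43   4.13 -73.44]
1.3 [234.8 140.9] [242.2 158.2]
1.571 [237.5 140.2] [239.6 158.8]
1.85 [240.3 140.3] [236.9 158.7]
top 
                     ...                    
           .............       ..           
       . ...............   ..  .            
   .  ...................  ...              
    .....................  ....             
    .............+++.....  ...              
    .............++++....  ...              
    .............++++...... ...             
    ............++++..........              
    .............++........  .              
    .............++........ ...             
    ..............++.......  .....          
     .............++........ .....          
     ............+.+.++...........          
      .........+++.......... .. .           
      ..........+........... ..             
     .......................   ..           
     .......................  
[... 5309 characters left out ...]
            ....
          ..     ..............                     ...+
        ...        ...........   .                 ....+
         . ..       .........  ..                 ....++
            ....   ........                      ....+++
                .........    ..                  ....+++
                 .......      .                 ....++++
                  ......   .                   ....+++++
                 ........   .                 ....++++++
                .......  ...                 .....++++++
                ......                       ....+++++++
               ......                       ....++++++++
               .....                       ....+++++++++
```

```bash
python3 - <<'E'
from k import *
G=np.array([677.5,43,184])-15*n
for nm in("t2","t6","t9"):
    g=cv2.cvtColor(cv2.imread(f"pics/{nm}.png"),cv2.COLOR_BGR2GRAY).astype(np.float32)
    o=[]
    for a in range(30,106,3): 
        q=proj("top",G-28*n+a*up); o.append(int(np.mean([cv2.getRectSubPix(g,(1,1),(float(q[0]+d),float(q[1])))[0,0] for d in(-1,0,1)])))
    print(nm,o)
for nm in("s2","s6","s9"):
    g=cv2.cvtColor(cv2.imread(f"pics/{nm}.png"),cv2.COLOR_BGR2GRAY).astype(np.float32)
    print(nm,[int(cv2.getRectSubPix(g,(2,2),tuple(map(float,proj("scene",G-28*n+a*up))))[0,0]) for a in range(30,106,3)])
u2=u[:2]
t=cv2.imread("pics/t9.png").astype(np.float32)[...,1]
print("drawer",[int(cv2.getRectSubPix(t,(1,1),tuple(map(float,proj("top",np.r_[u2*a+v[:2]*33,68]))))[0,0]) for a in range(594,624,2)])
E
```

```text
t2 [151, 141, 136, 124, 106, 95, 88, 86, 87, 88, 88, 89, 88, 88, 92, 103, 116, 115, 103, 106, 131, 159, 180, 193, 201, 201]
t6 [154, 144, 138, 126, 108, 96, 89, 87, 89, 90, 91, 90, 89, 90, 93, 104, 118, 117, 105, 108, 133, 162, 183, 196, 203, 204]
t9 [140, 134, 121, 107, 101, 101, 98, 93, 90, 89, 89, 89, 88, 87, 86, 86, 86, 96, 117, 141, 158, 170, 182, 194, 201, 201]
s2 [160, 164, 171, 154, 156, 97, 45, 83, 103, 104, 104, 102, 100, 100, 100, 118, 151, 160, 168, 199, 205, 167, 69, 96, 110, 125]
s6 [159, 162, 169, 152, 154, 96, 45, 83, 102, 102, 102, 100, 98, 99, 99, 117, 149, 159, 167, 198, 203, 166, 68, 96, 110, 123]
s9 [123, 79, 32, 32, 37, 38, 37, 36, 38, 60, 86, 92, 92, 92, 89, 97, 119, 137, 169, 198, 207, 168, 69, 97, 111, 124]
drawer [58, 64, 73, 83, 96, 114, 143, 172, 195, 206, 208, 192, 172, 152, 146]
```

The plunger tail moved about 5 mm towards the cam, the bar points up the slope and the drawer front hasn't moved. Handing in.

```bash
python3 -c "
from cell import ctrl
print(ctrl.finish_job())"
```

```text
the job is handed in; nothing more can be done
None
```

I handed the job in, though no verdict came back: the tin was laid in the drawer's front compartment, the drawer stopped hard where I take home to be, and the cam bar now points up the slope with the plunger about 5 mm down in its notch.

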